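# Set up the canister stand: swing its leg into the catch, then pump the suction foot

### The job

Make the canister stand steady for work: swing its folded leg out, by the levelling screw at its end, until it snaps into the steel catch block and stays held there, its stop buffer resting on the post; ease it home, without driving the buffer to its bottom. Then press the suction-foot treadle right down to its stop, hold it there for half a second and let it spring back up. Do not knock the canister or the other things on the bench.

Things in the scene. Friction and masses are not known exactly. Their poses are not given: they have to be found in the camera images.
- stand: aluminium stand fixed to the bench, 18 mm high, carrying a canister. Origin: on the bench under the leg's vertical hinge axis (the post at the stand's end). Its x axis points along the folded leg; the canister's round platform (112 mm across) is centred at x -20, y +130 mm
- leg (a joint): swing-out leg, vertical hinge: 0 = folded along the stand's +x, growing clockwise seen from above (towards the stand's -y), limit 2.75 rad; stiff, stays where left. Aluminium bar 18 mm wide, 50 to 64 mm above the bench, reaching 195 mm from the axis. The angle at which it seats is not known: 1.65 to 2.3 rad, wherever the catch block stands
- leg_knob (a point): centre of the top of the leg's levelling screw: an upright round steel knob, 18 mm in diameter and 46 mm tall (64 to 110 mm above the bench), 140 mm from the hinge axis
- leg_ball (a joint): spring ball (16 mm) under the leg, 178 mm from the axis: m pushed up, 0 = out. It must ride over the fixed steel bump of the catch block (dark block 92 x 120 mm, 30 mm high, 5 kg, on the bench in the leg's path, not measured) and drop out beyond it: touches 9 mm before the bump's centre, 0.003 on top, 0 again beyond. About 8 to 11 N at the knob
- stop_buffer (a joint): sprung rubber ball (14 mm) on the leg's leading side, 178 mm from the axis: m pushed in. It meets the catch block's post (70 mm tall) when the leg is just past the bump. 0 = free; about 0.004 with the leg snapped in and let go; over 0.012 = rammed; 0.014 = bottomed. 1 N per mm
- treadle (a joint): angle of the suction-foot treadle: 0 = up, 0.25 rad = down on its stop; it springs back. It needs about 4 N to start and 8 N at the stop
- treadle_pad (a point): middle of the top face of the treadle's ribbed steel pad, 50 x 56 mm, 102 mm from the hinge axis along the stand's +x, about 34 mm above the bench when up and 20 mm when down; its hinge (along the stand's y) is 48 mm from the leg's axis. The folded leg lies over it
- canister: loose steel canister with brass rims and a black spoked top, 90 mm across, 88 mm tall, standing on the stand's platform; origin: centre of its underside (bystander; leave alone)
- canister_b: another such canister, on a yellow mat at the robot's right (bystander; leave alone)
- canister_c: another such canister, on a yellow mat at the robot's left (bystander; leave alone)
- jar: small clear jar, 46 mm across, 52 mm tall, beside the stand (bystander; leave alone)
- driver: screwdriver 170 mm long with grey handle, lying by the stand (bystander; leave alone)
- tray: open white tray with washers, 95 x 70 x 24 mm (bystander; leave alone)
- collar: brass ring 60 mm across, 14 mm high, lying by the stand (bystander; leave alone)
- bottle: white bottle 52 mm across, 150 mm tall, at the far side of the bench (bystander; leave alone)

How it is judged:
On the way, in this order (a step that is already met when the one before it is completed fails the run):
1. the leg is snapped past the catch bump and held with its buffer on the post (value of joint stop_buffer between 0.0025 and 0.012 m and value of joint leg above 1.5 rad and velocity of joint leg between -0.1 and 0.1 rad/s), for 0.3 s.
2. the treadle is held down on its stop while the leg is seated (value of joint treadle above 0.225 rad and value of joint stop_buffer above 0.0025 m), for 0.3 s.
At the end, for the whole second after the job is handed in: leg out past 1.5 rad, at rest, seated in the catch (stop buffer pressed in 2.5 to 12 mm, nobody touching it); treadle has been on its stop and is back up (below 0.03 rad); loose things at rest where they were (within 30 mm, the stand's canister 12 mm) (all of step 1 and value of joint treadle below 0.03 rad and linear speed of each of canister, canister_b, canister_c, jar, driver, tray, collar, bottle below 0.02 m/s).
It fails at once if the stop buffer is driven past 12 mm (the leg is rammed) (value of joint stop_buffer above 0.012 m).
It fails at once if the stand's canister is shifted by more than 12 mm or tipped (distance of canister from where it was at the start of the episode above 0.012 m or angle between canister's own z axis and vertical above 0.2 rad).
It fails at once if a bystander is moved by more than 30 mm (distance of any of canister_b, canister_c, jar, driver, tray, collar, bottle from where it was at the start of the episode above 0.03 m).
It also fails if it takes over 67 s, if anything falls off the work surface, if the arm or the gripper's body presses on something with over 40 N, if the wrist force passes 120 N, or if a joint passes its speed limit or range.

### The arm

A 6-joint arm with a two-finger parallel gripper is mounted at the origin on the work surface. World frame = base frame: x ahead of the robot, y to its left, z up, the work surface at z = 0. Lengths are in m, angles in rad, forces in N, time in s.
With the tool pointing down it reaches from about 0.3 to 0.75 m from the base axis. Payload 8.5 kg.
Tool frame: the origin (TCP) lies midway between the tips of the shut fingers; the grasp point (between the pads) lies 19 mm behind it; z points along the fingers, y is the line along which they close (so a half turn about z gives the same grasp; the last joint's range is limited). The gripper opens to 88 mm and grips with 3 to 60 N. Pads are 18 mm wide; open, the fingers measure 123 mm over their backs; the gripper's body (75 mm by 187 mm) begins 45 mm behind the grasp point.
Start: joints at [-0.215, 0.381, 1.297, -0, 1.464, -0.215], TCP at [0.55, 0, 0.239] pointing down, gripper open.
Joint ranges: [-3.11, 3.11], [-0.89, 2.33], [0.22, 2.48], [-1.42, 4.56], [0.17, 2.85], [-2.88, 2.88]. Speed limits (rad/s): [2.39, 2.39, 3.14, 3.14, 3.14, 3.14].

### API

Orientations are given as a rotation vector (axis times angle).
In Python, from bench import readout, capture, hand_in, spotter gives the robot as it stands. The module is installed in compiled form; this text tells all that it offers.
- The arm moves only by the tool servo_tool, never from a script. Its argument "steps" is a list of rows, each an object with "fingers": the closure, from -1 (fully open) to 1 (shut); "slide": the shift along the tool's x, y, z normalised to -1 to 1, where 1 is 400 mm, a list of three; "yaw": the turn about the tool's z normalised to -1 to 1, where 1 is 1.5 rad. In form: [{"fingers": fingers, "slide": [x, y, z], "yaw": yaw}, ...]. A call has 1 to 5 rows; each row is the pose to reach, as a shift and turn from the pose commanded when the call began, along the tool's axes at that moment; what a row does not reach only later rows make up. A row lasts 1/8 s, in which the tool goes at most 62.5 mm and 10.7 degrees, less where a joint would pass 70% of its speed; a pose out of reach is approached as far as the arm can. A call with a number of a shift or a turn outside -1 to 1 is refused whole. A call with a gripper value outside its range is refused whole. The fingers move at their own pace and stop on an object; "grip_force" is the grip in N (left out, the last holds). Time passes only in rows, so rows that repeat a pose let the fingers close. It gives the time, the measured TCP pose, the force, the opening and the grip force at its end, in the units of the state.
- readout.read_state(): the state, without advancing time (a new reading comes with each control period).
- capture(name): name is "scene" or "side" or "wrist"; returns a dict with "pixels" (480x640x3 uint8, red, green, blue), "range_z" (480x640 float32, m along the optical axis (not along the pixel's ray), 0 where there is no reading), "K" (3x3 intrinsics, pixels), "R" (3x3) and "t" (3): a world point X has camera coordinates R X + t; the wrist camera has in their place "hand_eye" (4x4, takes a point from camera to tool coordinates, whose origin is the TCP and whose axes are the flange's). Camera axes: x right, y down, z forward; pixel columns grow to the right and rows downward; lengths in m; the calibration is good to about 2 mm. The wrist camera is an equidistant fisheye: a pixel r from the principal point sees the ray r / f radians off the axis. A picture is of the moment at which its call begins: read the wrist's pose just before it.
- hand_in(): hands the job in; it is judged then, once.
Trained networks look in the newest picture that a camera, given by its name, has taken for a name from the list of things; names that differ only in an ending like _2 or _b are one class to them, and where a whole thing is asked for, a point or a joint stands for the part that bears it (a point fixed in the world has none). Each returns a list of dicts, best first, with "p" (0 to 1); they miss things now and then, are a little off and sometimes report something else, mostly with a low value. They report only what shows in the picture. A call takes as long as a camera call.
- spotter.silhouettes(camera, target): "region" (480x640 bool, what is visible of it) and "centre" ([column, row] in pixels, amid what is visible of it).
The state is a dict: "clock": time; "joint_pos": joint angles; "qd": joint speeds; "joint_torque": joint torques, N m; "tool_pos": TCP position; "eef_rot": TCP orientation; "contact_force": force on the tool from outside, world axes, zero at the start; "wrist_torque": the same for the moment, N m; "opening": finger opening in m; "gripper_force": force on a finger pad.
Only numpy, scipy, OpenCV 4.12 (cv2) and the standard library are available. Lean on these libraries where they do the work, as an engineer would, in place of code of your own. Each camera call takes 0.05 s, during which the arm holds its last target. There are 200 camera calls.

## Working session

There is one attempt and no reset: what is moved stays moved. The work goes in short steps, Python scripts to look and compute and a tool call to move; the robot and the scene stay as the last step left them, time stands still between calls to the robot, and variables do not carry over. Pictures are saved under pics/ and viewed, at most 10 in all, crops included, and the job is handed in when it is done.

Besides the shell and the picture viewer there is one more tool, called after "Call:" in YAML: its name, and indented under it one key for each argument. servo_tool: Moves the arm, as the interface text tells. Its arguments: {"type":"object","properties":{"steps":{"type":"array","items":{"type":"object","properties":{"fingers":{"type":"number"},"slide":{"type":"array","items":{"type":"number"}},"yaw":{"type":"number"}}}},"grip_force":{"type":"number"}},"required":["steps"]}

```bash
mkdir -p pics
cat > h.py <<'E'
import numpy as np, cv2
from bench import readout, capture, hand_in, spotter
def cloud(c):
    z=c["range_z"]; K=c["K"]; v,u=np.mgrid[:480,:640]
    P=np.stack([(u-K[0,2])/K[0,0]*z,(v-K[1,2])/K[1,1]*z,z],-1)
    W=(P-c["t"])@c["R"]; W[z==0]=np.nan
    return W
E
python3 - <<'E'
from h import *
s=readout.read_state(); print(s)
for n in ("scene","side"):
    c=capture(n); cv2.imwrite(f"pics/{n}0.png",c["pixels"][...,::-1]); W=cloud(c); np.savez(f"{n}0.npz",**c)
    for t in ("leg","leg_knob","treadle_pad","stop_buffer","leg_ball","stand","canister","jar","driver","collar","tray","bottle"):
        for d in spotter.silhouettes(n,t)[:3]:
            w=W[d["region"]]; w=w[~np.isnan(w[:,0])]
            print(n,t,round(d["p"],2),np.round(d["centre"]),len(w),np.round(np.median(w,0),3) if len(w) else '',np.round(np.percentile(w,97,axis=0),3) if len(w) else '')
E
```

```text
{'clock': 0.0, 'joint_pos': array([-2.15289207e-01,  3.81168677e-01,  1.29824844e+00, -2.98786734e-05,
        1.46360715e+00, -2.15302080e-01]), 'qd': array([-1.90873472e-05, -1.77485895e-03, -1.84626260e-03, -1.11287590e-03,
       -1.46510088e-03,  1.86500160e-03]), 'joint_torque': array([-6.18006070e-04, -4.37936819e+01, -2.24552107e+01,  7.13253510e-02,
        3.52583989e-02, -8.49877097e-05]), 'tool_pos': array([5.49715591e-01, 5.81901723e-05, 2.38156601e-01]), 'eef_rot': array([-2.22058256e+00, -2.22061829e+00,  1.25251544e-03]), 'contact_force': array([0.1369376 , 0.17820842, 0.06644324]), 'wrist_torque': array([ 1.16547917e-02,  2.11180753e-05, -2.22736569e-03]), 'gripper_force': 0.0, 'opening': 0.08823912563590901}
scene leg 0.83 [300. 248.] 634 [ 0.611 -0.029  0.064] [0.68  0.01  0.109]
scene leg_knob 0.56 [299. 250.] 591 [ 0.6   -0.028  0.064] [0.68  0.011 0.108]
scene leg_knob 0.17 [116. 222.] 1389 [ 0.52  -0.541  0.083] [ 0.544 -0.508  0.094]
scene treadle_pad 0.8 [310. 257.] 232 [ 0.596 -0.004  0.035] [0.621 0.016 0.042]
scene stop_buffer 0.7 [314. 244.] 1797 [0.539 0
[... 1239 characters left out ...]
 0.035] [0.621 0.016 0.041]
side stand 0.94 [333. 292.] 1989 [0.5   0.011 0.02 ] [0.66  0.182 0.087]
side canister 0.93 [463. 210.] 388 [ 0.462 -0.542  0.077] [ 0.508 -0.518  0.094]
side canister 0.85 [151. 351.] 2566 [0.579 0.521 0.078] [0.643 0.556 0.094]
side jar 0.72 [367. 313.] 430 [0.365 0.078 0.039] [0.389 0.089 0.055]
side driver 0.8 [283. 340.] 375 [0.458 0.259 0.022] [0.542 0.268 0.028]
side collar 0.5 [273. 289.] 259 [0.628 0.155 0.012] [0.655 0.183 0.016]
side collar 0.28 [366. 316.] 421 [0.364 0.078 0.038] [0.386 0.089 0.055]
side tray 0.97 [372. 236.] 511 [ 0.606 -0.268  0.012] [ 0.653 -0.218  0.025]
side bottle 0.81 [394. 211.] 268 [ 0.637 -0.4    0.051] [ 0.659 -0.393  0.108]
```

Run:
```python
from h import *
S=500 # px per m ->  1000/ m
for k,n in enumerate(("scene","side")):
    c=dict(np.load(f"{n}0.npz")); W=cloud(c)
    if k==0: img=np.zeros((600,700,3),np.uint8); H=np.full((600,700),-1.)
    m=~np.isnan(W[...,0])&(W[...,2]>-.01)&(W[...,2]<.13)
    # map: row = (0.80-x)*1000 ; col=(0.3-y)*1000
    for w,p in sorted(zip(W[m],c["pixels"][m]),key=lambda a:a[0][2]):
        r=int((.82-w[0])*1000); q=int((.3-w[1])*1000)
        if 2<=r<598 and 2<=q<698 and w[2]>=H[r,q]:
            H[r-1:r+2,q-1:q+2]=w[2]; img[r-1:r+2,q-1:q+2]=p[::-1]
    u=W[...,2]
    b=(u>.055)&(u<.068)&(W[...,1]<.06)&(W[...,1]>-.12)&(W[...,0]>.4)&(W[...,0]<.75)
    w=W[b]; print(n,len(w),np.round(cv2.fitLine(w[:,:2].astype(np.float32),cv2.DIST_HUBER,0,.01,.01).ravel(),3),np.round(w.min(0),3),np.round(w.max(0),3))
    b=(u>.098)&(u<.116)&(W[...,1]<.06)&(W[...,1]>-.12)&(W[...,0]>.4)&(W[...,0]<.75); print("knobtop",b.sum(),np.round(W[b].mean(0),4))
cv2.imwrite("pics/top.png",img)
a=[cv2.imread(f"pics/{n}0.png")[150:370,180:480] for n in("scene","side")]
cv2.imwrite("pics/crops.png",cv2.resize(np.vstack(a),None,fx=1.36,fy=1.36) if 0 else np.hstack([cv2.resize(x,(400,293)) for x in a]))
```

```text
scene 429 [ 0.96  -0.279  0.583 -0.024] [ 0.474 -0.072  0.055] [0.685 0.016 0.068]
knobtop 48 [ 0.6324 -0.039   0.1074]
side 371 [ 0.971 -0.24   0.536 -0.01 ] [ 0.473 -0.061  0.055] [0.684 0.017 0.068]
knobtop 39 [ 0.6266 -0.0372  0.1071]
```

View pics/top.png

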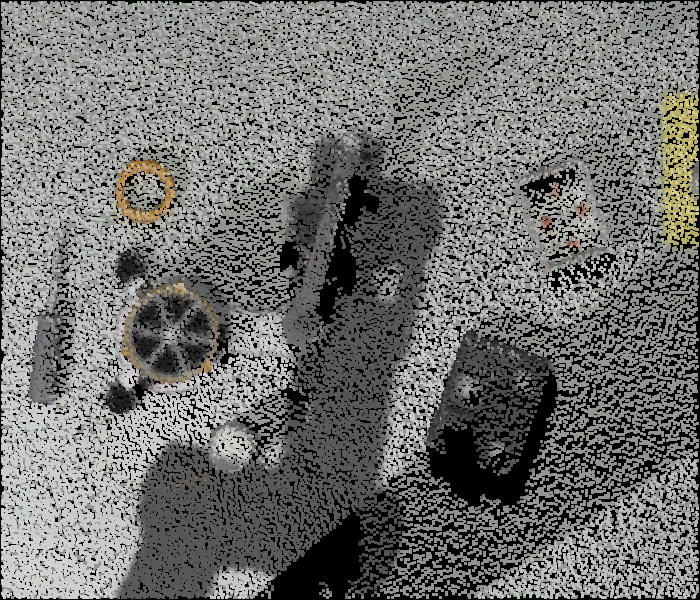

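View pics/scene0.png

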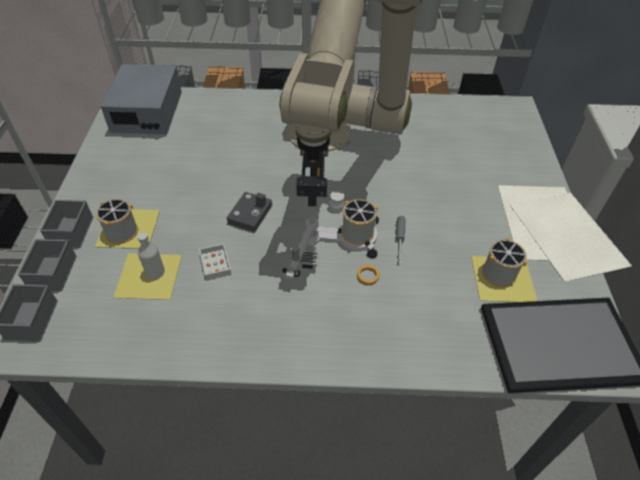

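```bash
cat >> h.py <<'E'
from scipy.spatial.transform import Rotation as Ro
def wrist(name):
    s=readout.read_state(); c=capture("wrist"); K=c["K"]; z=c["range_z"]; v,u=np.mgrid[:480,:640]
    x=(u-K[0,2])/K[0,0]; y=(v-K[1,2])/K[1,1]; th=np.hypot(x,y)+1e-9
    f=np.tan(th)/th; P=np.stack([x*f*z,y*f*z,z],-1); H=c["hand_eye"]
    W=(P@H[:3,:3].T+H[:3,3])@Ro.from_rotvec(s["eef_rot"]).as_matrix().T+s["tool_pos"]
    W[(z==0)|(th>1.35)]=np.nan
    cv2.imwrite(f"pics/{name}.png",c["pixels"][...,::-1]); np.savez(name+".npz",W=W,px=c["pixels"])
    return W,c
E
python3 - <<'E'
from h import *
W,c=wrist("w0"); print(c["K"],np.round(c["hand_eye"],3))
for t in ("leg_knob","treadle_pad","leg"):
  for d in spotter.silhouettes("wrist",t)[:2]:
    w=W[d["region"]]; print(t,d["p"],d["centre"],np.nanmedian(w,0),np.nanmax(w,0))
E
```

```text
[[371.64829954   0.         324.66286469]
 [  0.         371.64829954 241.83317311]
 [  0.           0.           1.        ]] [[-0.    -0.959 -0.283  0.072]
 [ 1.    -0.    -0.001  0.001]
 [ 0.001 -0.283  0.959 -0.144]
 [ 0.     0.     0.     1.   ]]
leg_knob 0.63 [352.5, 244.2] [ 0.57564341 -0.02547819  0.06276856] [0.70951033 0.01428445 0.23689485]
treadle_pad 0.69 [363.4, 217.0] [ 0.59019964 -0.00641629  0.03169866] [0.63038604 0.01725791 0.05506134]
leg 0.93 [354.8, 244.6] [ 0.57572516 -0.02545572  0.06279657] [0.68789373 0.01428323 0.23673668]
leg 0.55 [438.7, 282.6] [ 0.66111038 -0.06353874  0.05889109] [ 0.6717186  -0.03382333  0.06337204]
```

View pics/w0.png

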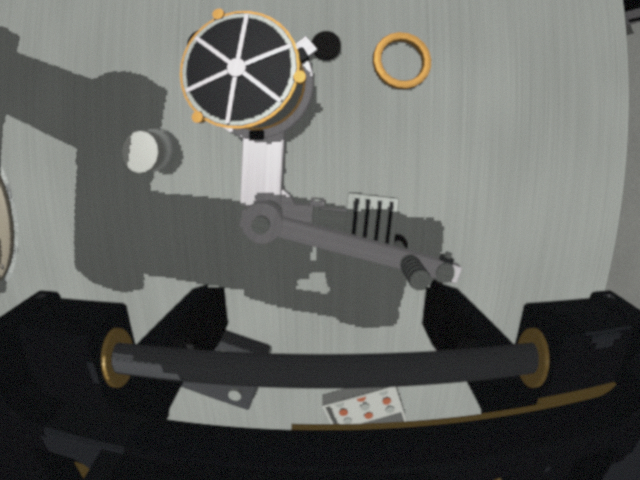

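Run:
```python
from h import *
d=np.load("w0.npz");W=d["W"]
for n,(u,v) in dict(hinge=(262,221),legm=(330,241),tip=(455,269),knob=(412,268),knobtop=(408,262),knob2=(418,276),can=(236,67),pad=(372,217),pad2=(375,225),padtl=(349,196),padtr=(397,199),padbl=(352,240),padbr=(395,245),basefoot=(325,46)).items():
    print(n,np.round(np.nanmedian(W[v-2:v+3,u-2:u+3].reshape(-1,3),0),4))
z=W[...,2]
def reg(lo,hi,b): 
    m=(z>lo)&(z<hi)&(W[...,0]>b[0])&(W[...,0]<b[1])&(W[...,1]>b[2])&(W[...,1]<b[3]); return W[m]
k=reg(.100,.116,(.56,.72,-.1,0)); print("knob",len(k),k.mean(0),k.min(0),k.max(0))
c=reg(.095,.125,(.4,.6,.06,.2)); (x,y),r=cv2.minEnclosingCircle(c[:,:2].astype(np.float32)); print("can",x,y,r)
h=reg(.045,.08,(.44,.53,-.04,.04)); print("hinge",len(h),h.min(0),h.max(0),np.median(h,0))
p=reg(.026,.042,(.54,.66,-.06,.05)); print("pad",len(p),p.min(0),p.max(0),cv2.minAreaRect(p[:,:2].astype(np.float32)))
l=reg(.058,.067,(.5,.69,-.09,.01)); f=cv2.fitLine(l[:,:2].astype(np.float32),cv2.DIST_HUBER,0,.01,.01).ravel(); print("leg",len(l),f,np.degrees(np.arctan2(f[1],f[0])),l.max(0))
for n in("scene","side"):
    V=cloud(dict(np.load(n+"0.npz")))
    m=(V[...,0]>.3)&(V[...,0]<.53)&(V[...,1]<-.08)&(V[...,1]>-.3)&(V[...,2]>.022)
    b=V[m]; t=b[(b[:,2]<.034)]; print(n,len(b),"block",cv2.minAreaRect(t[:,:2].astype(np.float32)))
    q=b[b[:,2]>.045]; print("post",len(q),q.min(0),q.max(0),np.median(q,0))
    q=b[b[:,2]>.064]; print("posttop",len(q),q.mean(0) if len(q) else '')
    q=b[(b[:,2]>.0335)&(b[:,2]<.045)]; print(np.round(q,3)[:60:2].tolist())
```

```text
hinge [ 0.4966 -0.001   0.0708]
legm [ 0.556  -0.0216  0.0624]
tip [ 0.6764 -0.0489  0.0628]
knob [ 0.6242 -0.0349  0.0974]
knobtop [ 0.624  -0.0345  0.0818]
knob2 [ 0.6269 -0.0376  0.1085]
can [0.4855 0.126  0.1072]
pad [ 0.5972 -0.006   0.0321]
pad2 [ 0.5998 -0.0134  0.0355]
padtl [0.5748 0.0137 0.0267]
padtr [0.6212 0.0107 0.0358]
padbl [ 0.5757 -0.0204  0.0622]
padbr [ 0.6246 -0.0375  0.02  ]
basefoot [0.5515 0.1641 0.0084]
knob 398 [ 0.62831314 -0.04020017  0.10755647] [ 0.61987017 -0.04942075  0.10002797] [ 0.63833625 -0.0321086   0.11011806]
can 0.48536524176597595 0.1266970932483673 0.052545491605997086
hinge 1899 [ 0.47327756 -0.02277325  0.04863068] [0.52998851 0.01428445 0.0722625 ] [ 0.5000248  -0.00491809  0.06331493]
pad 2246 [ 0.54463575 -0.03768411  0.02602012] [0.63188445 0.01690847 0.0402502 ] ((0.5914508700370789, -0.003185141831636429), (0.04761594906449318, 0.09596161544322968), 75.00993347167969)
leg 3695 [ 0.9664346  -0.25691277  0.60057116 -0.0318593 ] -14.886953 [0.68323867 0.00996373 0.06699964]
scene 992 block ((0.41620323061943054, -0.18878011405467987), (
[... 1081 characters left out ...]
0006 -0.14964382  0.04542703] [ 0.41084763 -0.14191568  0.06936857] [ 0.40683459 -0.14726152  0.05531445]
posttop 2 [ 0.41080176 -0.14921432  0.06749832]
[[0.474, -0.176, 0.034], [0.436, -0.17, 0.044], [0.438, -0.168, 0.041], [0.432, -0.169, 0.043], [0.442, -0.166, 0.036], [0.436, -0.166, 0.039], [0.43, -0.167, 0.042], [0.425, -0.169, 0.043], [0.438, -0.165, 0.035], [0.431, -0.163, 0.04], [0.425, -0.165, 0.042], [0.438, -0.16, 0.034], [0.432, -0.166, 0.034], [0.426, -0.168, 0.036], [0.425, -0.166, 0.034], [0.428, -0.145, 0.036], [0.409, -0.148, 0.041], [0.402, -0.146, 0.045], [0.408, -0.147, 0.038], [0.4, -0.144, 0.043], [0.404, -0.146, 0.037], [0.401, -0.146, 0.035], [0.396, -0.143, 0.036]]
```

Call:
servo_tool:
  steps:
    - {"fingers": -1, "slide": [-0.05, 0.1, 0.05], "yaw": -0.12}
    - {"fingers": -1, "slide": [-0.1, 0.198, 0.1], "yaw": -0.24}
    - {"fingers": -1, "slide": [-0.1, 0.198, 0.15], "yaw": -0.36}
    - {"fingers": -1, "slide": [-0.1, 0.198, 0.15], "yaw": -0.48}
    - {"fingers": -1, "slide": [-0.1, 0.198, 0.15], "yaw": -0.58}
  grip_force: 25

```text
clock: 2.12
tool_pos: [0.6292, -0.0401, 0.1783]
eef_rot: [-1.071, -2.953, 0.0]
contact_force: [0.4, 0.5, 0.0]
opening: 0.0881
gripper_force: 0.0
```

Call:
servo_tool:
  steps:
    - {"fingers": -1, "slide": [0, 0, 0], "yaw": -0.12}
    - {"fingers": -1, "slide": [0, 0, 0], "yaw": -0.24}
    - {"fingers": -1, "slide": [0, 0, 0], "yaw": -0.293}
    - {"fingers": -1, "slide": [0, 0, 0], "yaw": -0.293}
    - {"fingers": -1, "slide": [0, 0, 0], "yaw": -0.293}

```text
clock: 2.75
tool_pos: [0.6292, -0.04, 0.1787]
eef_rot: [-0.412, -3.114, -0.0]
contact_force: [0.5, -0.7, 0.6]
opening: 0.0876
gripper_force: 0.0
```

Run:
```python
from h import *
s=readout.read_state(); print(s["clock"],s["tool_pos"],Ro.from_rotvec(s["eef_rot"]).as_matrix().round(3),s["joint_pos"])
W,c=wrist("w1"); z=W[...,2]
m=(z>.104)&(z<.116)&(W[...,0]>.58)&(W[...,0]<.68)&(W[...,1]>-.08)&(W[...,1]<0)
k=W[m]; print(len(k),k.mean(0),k.min(0),k.max(0), cv2.minEnclosingCircle(k[:,:2].astype(np.float32)))
```

```text
2.75 [ 0.62917956 -0.04000415  0.17874085] [[-0.966  0.26  -0.   ]
 [ 0.26   0.966  0.   ]
 [ 0.     0.    -1.   ]] [-2.50971104e-01  5.66139351e-01  1.15562087e+00  1.03442333e-05
  1.41985302e+00 -1.55882082e+00]
703 [ 0.62821893 -0.04166898  0.10800793] [ 0.61952469 -0.05129876  0.10402789] [ 0.63748323 -0.03224747  0.11017449] ((0.6290985345840454, -0.041703030467033386), 0.009652658365666866)
```

View pics/w1.png

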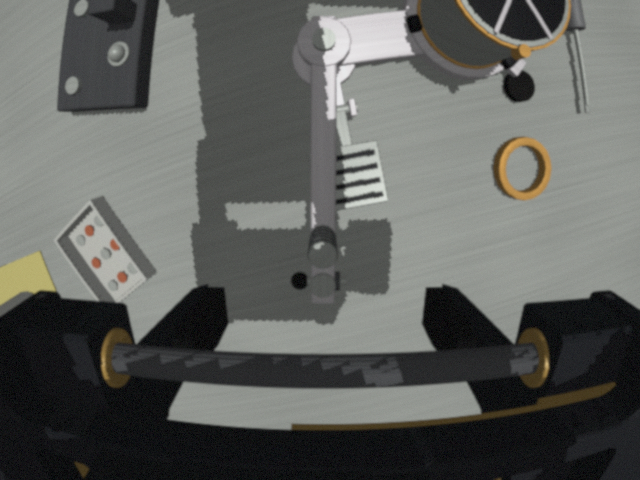

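Run:
```python
from h import *
W=np.load("w1.npz")["W"]
z=W[...,2]
def reg(lo,hi,b):
    m=(z>lo)&(z<hi)&(W[...,0]>b[0])&(W[...,0]<b[1])&(W[...,1]>b[2])&(W[...,1]<b[3]); return W[m]
for n,(u,v) in dict(hinge=(325,40),bump=(117,54),bolt1=(82,8),bolt2=(72,86),post=(105,12),posttip=(95,20),legtip=(322,300),leg=(323,150),buf=(300,281)).items():
    print(n,np.round(np.nanmedian(W[max(v-2,0):v+3,u-2:u+3].reshape(-1,3),0),4))
def circ(n,k): print(n,len(k),*([np.round(k.min(0),4),np.round(k.max(0),4),np.round(cv2.minEnclosingCircle(k[:,:2].astype(np.float32)),4) if 0 else cv2.minEnclosingCircle(k[:,:2].astype(np.float32))] if len(k) else []))
circ("hinge",reg(.067,.08,(.44,.53,-.04,.04)))
circ("bump",reg(.034,.05,(.41,.46,-.2,-.15)))
circ("post",reg(.045,.08,(.36,.45,-.2,-.12)))
circ("buf",reg(.045,.072,(.64,.70,-.1,-.055)))
l=reg(.058,.067,(.53,.69,-.075,.01)); f=cv2.fitLine(l[:,:2].astype(np.float32),cv2.DIST_HUBER,0,.01,.01).ravel(); print(f,np.degrees(np.arctan2(f[1],f[0])))
p=reg(.024,.042,(.57,.64,-.04,.05)); print(len(p),p.min(0),p.max(0))
for u,v in((372,143),(386,200),(345,203),(340,150)): print(np.round(W[v,u],4))
```

```text
hinge [ 0.4963 -0.0043  0.0708]
bump [ 0.4375 -0.1685  0.0397]
bolt1 [ 0.3715 -0.1982  0.0346]
bolt2 [ 0.4424 -0.2253  0.0346]
post [ 0.4078 -0.1584  0.066 ]
posttip [ 0.3883 -0.1903  0.0288]
legtip [ 0.679  -0.0559  0.0624]
leg [ 0.5697 -0.0255  0.0624]
buf [ 0.6595 -0.0679  0.0619]
hinge 431 [ 0.4863 -0.0128  0.0671] [0.5024 0.0029 0.0728] ((0.4942777156829834, -0.005146569572389126), 0.00836110394448042)
bump 246 [ 0.4101 -0.1785  0.034 ] [ 0.4418 -0.15    0.049 ] ((0.4260316491127014, -0.16448728740215302), 0.02110278606414795)
post 734 [ 0.3911 -0.1744  0.045 ] [ 0.4114 -0.1445  0.0714] ((0.4005427360534668, -0.15941336750984192), 0.015148111619055271)
buf 541 [ 0.6489 -0.0756  0.0526] [ 0.6821 -0.055   0.0685] ((0.6656172275543213, -0.05979302525520325), 0.017207520082592964)
[ 0.9594731  -0.28180036  0.5969444  -0.03341739] -16.367683
3031 [ 0.5700491  -0.03907455  0.02459459] [0.62178189 0.01737118 0.04031142]
[0.5753 0.013  0.027 ]
[0.6209 0.0119 0.0365]
[ 0.6153 -0.0201  0.0357]
[ 0.5744 -0.0131  0.027 ]
```

Call:
servo_tool:
  steps:
    - {"fingers": -1, "slide": [0, -0.0025, 0.1], "yaw": 0}
    - {"fingers": -1, "slide": [0, -0.0025, 0.2], "yaw": 0}
    - {"fingers": -1, "slide": [0, -0.0025, 0.24], "yaw": 0}
    - {"fingers": -1, "slide": [0, -0.0025, 0.24], "yaw": 0}
    - {"fingers": 0.5, "slide": [0, -0.0025, 0.24], "yaw": 0}
  grip_force: 25

```text
clock: 3.42
tool_pos: [0.6297, -0.0411, 0.0844]
eef_rot: [0.409, 3.112, -0.001]
contact_force: [-0.2, -0.5, -0.1]
opening: 0.0801
gripper_force: 0.0
```

Call:
servo_tool:
  steps:
    - {"fingers": 1, "slide": [0, 0, 0], "yaw": 0}
    - {"fingers": 1, "slide": [0, 0, 0], "yaw": 0}
    - {"fingers": 1, "slide": [0, 0, 0], "yaw": 0}
    - {"fingers": 1, "slide": [0, 0, 0], "yaw": 0}
    - {"fingers": 1, "slide": [0, 0, 0], "yaw": 0}

```text
clock: 4.05
tool_pos: [0.6289, -0.041, 0.0827]
eef_rot: [-0.409, -3.115, 0.0]
contact_force: [0.1, 0.2, 0.4]
opening: 0.0303
gripper_force: 0.0
```

Call:
servo_tool:
  steps:
    - {"fingers": 1, "slide": [0, 0, 0], "yaw": 0}
    - {"fingers": 1, "slide": [0, 0, 0], "yaw": 0}
    - {"fingers": 1, "slide": [0, 0, 0], "yaw": 0}
    - {"fingers": 1, "slide": [0, 0, 0], "yaw": 0}

```text
clock: 4.55
tool_pos: [0.6289, -0.041, 0.0827]
eef_rot: [-0.409, -3.115, 0.0]
contact_force: [-0.6, -0.5, -0.7]
opening: 0.0172
gripper_force: 25.0
```

```bash
cat > arc.py <<'E'
# rows for swinging from commanded angle a0 to a1 (deg, world) about hinge, tool yaw following; start pose from state
import sys
from h import *
H=np.array([.4945,-.0045]); s=readout.read_state(); p=s["tool_pos"][:2]; M=Ro.from_rotvec(s["eef_rot"]).as_matrix()
r=p-H; a=np.degrees(np.arctan2(r[1],r[0])); print("r",np.hypot(*r),"ang",a,"toolx",np.degrees(np.arctan2(-M[1,0],-M[0,0])),"open",s["opening"],s["gripper_force"],"t",s["clock"])
F=s["contact_force"]; t=np.array([np.sin(np.radians(a)),-np.cos(np.radians(a))]); print("F",F,"tang",F[:2]@t)
R=.140
for d in map(float,sys.argv[1:]):
    b=np.radians(a-d); q=H+R*np.array([np.cos(b),np.sin(b)])-p; w=np.r_[q,0]
    print(a-d,np.round(M.T@w/.4,4),round(np.radians(d)/1.5,4))
E
python3 arc.py 7 14 21 28 35
```

```text
r 0.13927550751950932 ang -15.187945116201664 toolx -14.97138255602847 open 0.017239110245508275 24.999971576035023 t 4.55
F [-0.61701523 -0.46172059 -0.67446853] tang 0.6072428816899087
-22.187945116201664 [ 0.001  -0.0427  0.    ] 0.0814
-29.187945116201664 [ 0.0089 -0.0846  0.    ] 0.1629
-36.18794511620166 [ 0.0219 -0.1253  0.    ] 0.2443
-43.18794511620166 [ 0.0398 -0.1642  0.    ] 0.3258
-50.18794511620166 [ 0.0622 -0.2005  0.    ] 0.4072
```

Call:
servo_tool:
  steps:
    - {"fingers": 1, "slide": [0.0015, -0.0427, 0], "yaw": 0.0814}
    - {"fingers": 1, "slide": [0.0095, -0.0846, 0], "yaw": 0.163}
    - {"fingers": 1, "slide": [0.022, -0.1253, 0], "yaw": 0.2443}
    - {"fingers": 1, "slide": [0.04, -0.1642, 0], "yaw": 0.3258}
    - {"fingers": 1, "slide": [0.0622, -0.2005, 0], "yaw": 0.4072}

```text
clock: 5.18
tool_pos: [0.5836, -0.112, 0.0827]
eef_rot: [-1.332, -2.844, -0.001]
contact_force: [-1.7, 2.7, 1.2]
opening: 0.0171
gripper_force: 25.0
```

```bash
python3 arc.py 7 14 21 28 35
```

```text
r 0.13964558571158847 ang -50.360474003991975 toolx -50.18956873369527 open 0.017052179111095293 24.99812294729054 t 5.175
F [-1.66523764  2.73777879  1.22758165] tang -0.4642256282277974
-57.360474003991975 [ 0.0019 -0.0426  0.    ] 0.0814
-64.36047400399198 [ 0.0098 -0.0846  0.    ] 0.1629
-71.36047400399198 [ 0.0227 -0.1254  0.    ] 0.2443
-78.36047400399198 [ 0.0406 -0.1642  0.    ] 0.3258
-85.36047400399198 [ 6.300e-02 -2.006e-01  1.000e-04] 0.4072
```

Call:
servo_tool:
  steps:
    - {"fingers": 1, "slide": [0.0019, -0.0427, 0], "yaw": 0.0814}
    - {"fingers": 1, "slide": [0.0098, -0.0846, 0], "yaw": 0.163}
    - {"fingers": 1, "slide": [0.0227, -0.1253, 0], "yaw": 0.2443}
    - {"fingers": 1, "slide": [0.0406, -0.1642, 0], "yaw": 0.3258}
    - {"fingers": 1, "slide": [0.063, -0.2005, 0], "yaw": 0.4072}

```text
clock: 5.8
tool_pos: [0.506, -0.1444, 0.0827]
eef_rot: [-2.126, -2.313, -0.0]
contact_force: [0.2, 1.2, -0.6]
opening: 0.0171
gripper_force: 25.0
```

```bash
python3 arc.py 3 6 9 12 15
python3 - <<'E'
from h import *
W,c=wrist("w2")
z=W[...,2]
def reg(lo,hi,b):
    m=(z>lo)&(z<hi)&(W[...,0]>b[0])&(W[...,0]<b[1])&(W[...,1]>b[2])&(W[...,1]<b[3]); return W[m]
for lo,hi,b in((.035,.05,(.415,.46,-.2,-.145)),(.055,.08,(.36,.43,-.2,-.12)),(.067,.08,(.44,.53,-.04,.04)),(.1,.116,(.44,.56,-.2,-.1))):
    k=reg(lo,hi,b); print(len(k),np.round(k.min(0),4) if len(k) else '',np.round(k.max(0),4) if len(k) else '')
E
```

```text
r 0.14033520138598388 ang -85.29335381940987 toolx -85.18627718560785 open 0.017145228450500948 24.99843193218112 t 5.8
F [ 0.20240296  1.22768649 -0.59589456] tang -0.30245716298399233
-88.29335381940987 [ 0.0014 -0.0183 -0.    ] 0.0349
-91.29335381940987 [ 0.0028 -0.0366 -0.    ] 0.0698
-94.29335381940987 [ 0.0052 -0.0547  0.    ] 0.1047
-97.29335381940987 [ 0.0086 -0.0728  0.    ] 0.1396
-100.29335381940987 [ 0.0129 -0.0906  0.    ] 0.1745
362 [ 0.4265 -0.1745  0.035 ] [ 0.4417 -0.1639  0.0434]
1791 [ 0.3868 -0.1733  0.055 ] [ 0.4112 -0.1439  0.0705]
36 [ 0.4916 -0.0134  0.0671] [ 0.498  -0.0115  0.0698]
3800 [ 0.4825 -0.1545  0.1   ] [ 0.5303 -0.1317  0.116 ]
```

View pics/w2.png

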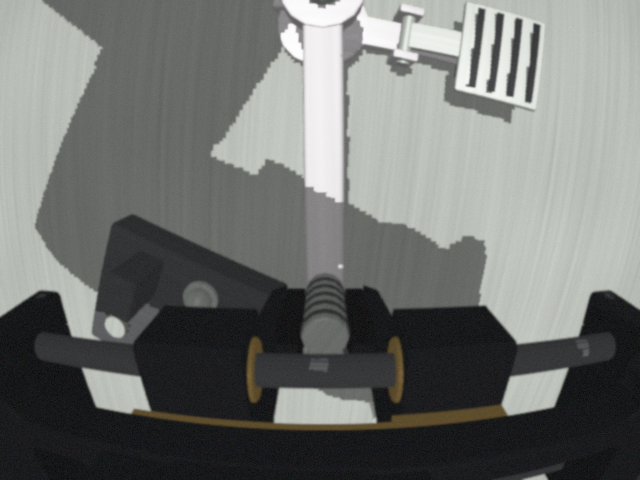

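Call:
servo_tool:
  steps:
    - {"fingers": 1, "slide": [0.002, -0.0275, 0], "yaw": 0.0524}
    - {"fingers": 1, "slide": [0.006, -0.055, 0], "yaw": 0.1047}
    - {"fingers": 1, "slide": [0.0115, -0.0817, 0], "yaw": 0.157}
    - {"fingers": 1, "slide": [0.018, -0.108, 0], "yaw": 0.21}
    - {"fingers": 1, "slide": [0.018, -0.108, 0], "yaw": 0.21}

```text
clock: 6.48
tool_pos: [0.4624, -0.1415, 0.0827]
eef_rot: [2.457, 1.957, -0.002]
contact_force: [-2.1, -4.9, -2.6]
opening: 0.0174
gripper_force: 25.0
```

```bash
python3 arc.py 1 2 3 4 5
```

```text
r 0.1407102887174339 ang -103.1821359439827 toolx -102.93626531752822 open 0.0174017357662714 25.000580912455916 t 6.475
F [-2.12663559 -4.9220065  -2.56567228] tang 0.9481485048350933
-104.1821359439827 [ 0.0019 -0.0061  0.    ] 0.0116
-105.1821359439827 [ 0.002  -0.0122  0.    ] 0.0233
-106.1821359439827 [ 0.0023 -0.0183  0.    ] 0.0349
-107.1821359439827 [ 0.0027 -0.0244  0.    ] 0.0465
-108.1821359439827 [ 0.0032 -0.0305  0.    ] 0.0582
```

Call:
servo_tool:
  steps:
    - {"fingers": 1, "slide": [0, -0.0061, 0], "yaw": 0.0116}
    - {"fingers": 1, "slide": [0.0002, -0.0122, 0], "yaw": 0.0233}
    - {"fingers": 1, "slide": [0.0005, -0.0183, 0], "yaw": 0.0349}
    - {"fingers": 1, "slide": [0.0009, -0.0244, 0], "yaw": 0.0465}

```text
clock: 6.98
tool_pos: [0.4536, -0.1392, 0.0827]
eef_rot: [2.523, 1.87, -0.002]
contact_force: [-1.2, -6.4, -2.1]
opening: 0.0175
gripper_force: 25.0
```

```bash
python3 arc.py 1
```

```text
r 0.1407757191454554 ang -106.86912572981785 toolx -106.91385222471261 open 0.017469944910917738 24.99996241182089 t 6.975
F [-1.18182894 -6.36983585 -2.13007324] tang -0.717465837185769
-107.86912572981785 [ 0.002  -0.0061 -0.    ] 0.0116
```

Call:
servo_tool:
  steps:
    - {"fingers": 1, "slide": [0, -0.0061, 0], "yaw": 0.0116}
    - {"fingers": 1, "slide": [0, -0.0061, 0], "yaw": 0.0116}

```text
clock: 7.22
tool_pos: [0.4515, -0.1386, 0.0827]
eef_rot: [2.539, 1.848, -0.001]
contact_force: [-1.9, -6.5, -3.5]
opening: 0.0171
gripper_force: 25.0
```

```bash
python3 arc.py 1
```

```text
r 0.14082572595057302 ang -107.79943923203469 toolx -107.89423100378127 open 0.017087922774556688 25.000408524647355 t 7.225
F [-1.85108564 -6.45734985 -3.54010013] tang -0.21144277514666512
-108.79943923203469 [ 0.0021 -0.0061 -0.    ] 0.0116
```

Call:
servo_tool:
  steps:
    - {"fingers": 1, "slide": [0, -0.0061, 0], "yaw": 0.0116}
    - {"fingers": 1, "slide": [0, -0.0061, 0], "yaw": 0.0116}

```text
clock: 7.48
tool_pos: [0.4503, -0.1382, 0.0828]
eef_rot: [2.553, 1.824, 0.001]
contact_force: [4.4, -6.4, -7.7]
opening: 0.0176
gripper_force: 25.0
```

```bash
python3 arc.py 1
```

```text
r 0.14080219026678134 ang -108.31238908387597 toolx -108.89534842034556 open 0.01755271882866924 25.008389996364713 t 7.475
F [ 4.43709771 -6.36678982 -7.68860996] tang -6.212823251144983
-109.31238908387597 [ 0.002  -0.0061 -0.    ] 0.0116
```

Call:
servo_tool:
  steps:
    - {"fingers": 1, "slide": [0, -0.0061, 0], "yaw": 0.0116}
    - {"fingers": 1, "slide": [0, -0.0061, 0], "yaw": 0.0116}

```text
clock: 7.72
tool_pos: [0.4472, -0.1371, 0.0828]
eef_rot: [2.57, 1.803, -0.001]
contact_force: [0.1, -6.4, -3.2]
opening: 0.0172
gripper_force: 25.0
```

```bash
python3 arc.py 1
```

```text
r 0.14083328072254314 ang -109.62905412933677 toolx -109.880365021552 open 0.017232513043144736 25.001448830589652 t 7.725
F [ 0.14692419 -6.40794497 -3.19439095] tang -2.291002070414392
-110.62905412933677 [ 0.0021 -0.0061 -0.    ] 0.0116
```

Call:
servo_tool:
  steps:
    - {"fingers": 1, "slide": [0, -0.0061, 0], "yaw": 0.0116}
    - {"fingers": 1, "slide": [0, -0.0061, 0], "yaw": 0.0116}

```text
clock: 7.98
tool_pos: [0.4439, -0.136, 0.0827]
eef_rot: [2.587, 1.782, -0.003]
contact_force: [-7.1, -6.3, -0.7]
opening: 0.0172
gripper_force: 25.0
```

```bash
python3 arc.py 1
```

```text
r 0.14086172956888185 ang -111.05326781987696 toolx -110.86804632104986 open 0.0172486270790809 25.00064210034907 t 7.975
F [-7.1320059  -6.26542281 -0.73638728] tang 4.4051582178640745
-112.05326781987696 [ 0.0022 -0.0061  0.    ] 0.0116
```

Call:
servo_tool:
  steps:
    - {"fingers": 1, "slide": [0, -0.0061, 0], "yaw": 0.0116}
    - {"fingers": 1, "slide": [0, -0.0061, 0], "yaw": 0.0116}

```text
clock: 8.22
tool_pos: [0.441, -0.1349, 0.0827]
eef_rot: [-2.602, -1.759, 0.004]
contact_force: [-7.4, -6.1, 2.1]
opening: 0.0168
gripper_force: 25.0
```

```bash
python3 arc.py 1
```

```text
r 0.14089809969659065 ang -112.30906094674307 toolx -111.86545513874998 open 0.016786703583886068 25.003781681880355 t 8.225
F [-7.40120922 -6.09662101  2.06640017] tang 4.532934080345266
-113.30906094674307 [ 0.0023 -0.0061  0.    ] 0.0116
```

Call:
servo_tool:
  steps:
    - {"fingers": 1, "slide": [0, -0.003, 0], "yaw": 0.006}
    - {"fingers": 1, "slide": [0, -0.003, 0], "yaw": 0.006}

```text
clock: 8.48
tool_pos: [0.4399, -0.1344, 0.0827]
eef_rot: [-2.609, -1.748, 0.004]
contact_force: [-8.5, -5.8, 2.3]
opening: 0.0174
gripper_force: 25.0
```

```bash
python3 arc.py 1
```

```text
r 0.14090489545942034 ang -112.79856241426806 toolx -112.38005043368689 open 0.017370927575042036 25.00332240946591 t 8.475
F [-8.51579766 -5.82870157  2.31870954] tang 5.591904979523448
-113.79856241426806 [ 0.0024 -0.0061  0.    ] 0.0116
```

Call:
servo_tool:
  steps:
    - {"fingers": 1, "slide": [0, -0.003, 0], "yaw": 0.006}
    - {"fingers": 1, "slide": [0, -0.003, 0], "yaw": 0.006}

```text
clock: 8.72
tool_pos: [0.4393, -0.1342, 0.0827]
eef_rot: [2.618, 1.736, -0.003]
contact_force: [-4.9, -6.1, -0.7]
opening: 0.017
gripper_force: 25.0
```

```bash
python3 arc.py 1
python3 - <<'E'
from h import *
W,c=wrist("w3"); cv2.imwrite("pics/w3c.png",cv2.resize(c["pixels"][150:400,150:450,::-1],(720,600)))
E
```

```text
r 0.1409379123874083 ang -113.06260245821333 toolx -112.89758841185032 open 0.0170015047542576 25.000739358365536 t 8.725
F [-4.89425849 -6.09994809 -0.70861104] tang 2.113523281189645
-114.06260245821333 [ 0.0024 -0.0061  0.    ] 0.0116
```

View pics/w3c.png

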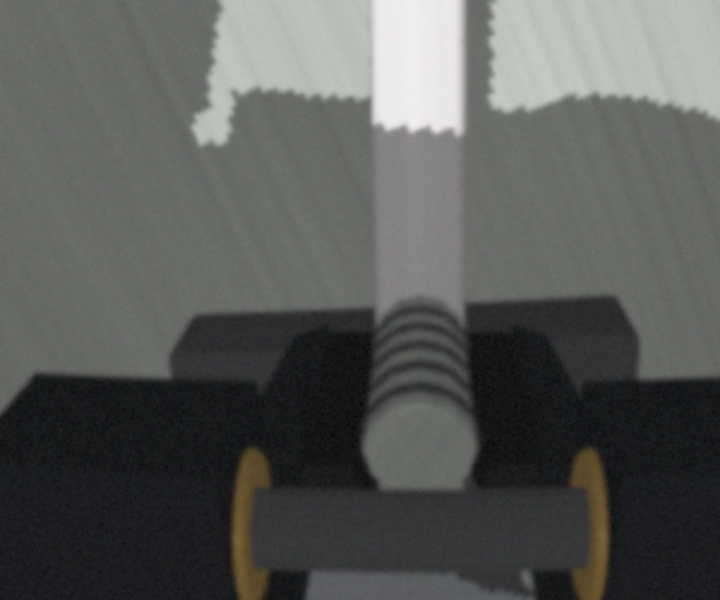

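Call:
servo_tool:
  steps:
    - {"fingers": 1, "slide": [0, -0.003, 0], "yaw": 0.006}
    - {"fingers": 1, "slide": [0, -0.003, 0], "yaw": 0.006}

```text
clock: 9.02
tool_pos: [0.4389, -0.134, 0.0828]
eef_rot: [2.625, 1.723, -0.002]
contact_force: [-1.2, -6.6, -3.8]
opening: 0.0172
gripper_force: 25.0
```

```bash
python3 arc.py 1
```

```text
r 0.14094254137771736 ang -113.22123005940286 toolx -113.4159124603317 open 0.01720463739537536 25.000406624749303 t 9.025
F [-1.24491397 -6.63471908 -3.76670384] tang -1.471890697527965
-114.22123005940286 [ 0.0024 -0.0061 -0.    ] 0.0116
```

Call:
servo_tool:
  steps:
    - {"fingers": 1, "slide": [0, -0.003, 0], "yaw": 0.006}
    - {"fingers": 1, "slide": [0, -0.003, 0], "yaw": 0.006}

```text
clock: 9.28
tool_pos: [0.4384, -0.1338, 0.0828]
eef_rot: [2.631, 1.711, -0.0]
contact_force: [1.3, -8.6, -7.1]
opening: 0.0173
gripper_force: 25.0
```

```bash
python3 arc.py 1
```

```text
r 0.1409485535495197 ang -113.4364544036125 toolx -113.93622799478098 open 0.01733345476753342 25.003882823511958 t 9.275
F [ 1.26846541 -8.61875705 -7.14288232] tang -4.591772397767048
-114.4364544036125 [ 0.0024 -0.0061 -0.    ] 0.0116
```

Call:
servo_tool:
  steps:
    - {"fingers": 0, "slide": [0, 0, 0], "yaw": 0}
    - {"fingers": 0, "slide": [0, 0, 0], "yaw": 0}
    - {"fingers": 0, "slide": [0, 0, 0], "yaw": 0}
    - {"fingers": 0, "slide": [0, 0, 0], "yaw": 0}
    - {"fingers": 0, "slide": [0, 0, 0], "yaw": 0}

```text
clock: 9.9
tool_pos: [0.4375, -0.1325, 0.0828]
eef_rot: [-2.635, -1.71, -0.0]
contact_force: [0.0, 0.3, -0.2]
opening: 0.0442
gripper_force: 0.0
```

Call:
servo_tool:
  steps:
    - {"fingers": 0, "slide": [0, 0, -0.03], "yaw": 0}
    - {"fingers": 0, "slide": [0, 0, -0.1], "yaw": 0}
    - {"fingers": 0, "slide": [0, 0, -0.2], "yaw": 0}
    - {"fingers": 0, "slide": [0, 0, -0.28], "yaw": 0}
    - {"fingers": 0, "slide": [0, 0, -0.28], "yaw": 0}

```text
clock: 10.52
tool_pos: [0.4382, -0.1329, 0.1972]
eef_rot: [2.631, 1.707, 0.004]
contact_force: [0.4, -0.6, -0.9]
opening: 0.044
gripper_force: 0.0
```

```bash
python3 arc.py 1
python3 - <<'E'
from h import *
W,c=wrist("w4"); z=W[...,2]
def reg(lo,hi,b):
    m=(z>lo)&(z<hi)&(W[...,0]>b[0])&(W[...,0]<b[1])&(W[...,1]>b[2])&(W[...,1]<b[3]); return W[m]
k=reg(.1045,.114,(.40,.48,-.18,-.09)); (x,y),r=cv2.minEnclosingCircle(k[:,:2].astype(np.float32)); print("knob",len(k),x,y,r,np.degrees(np.arctan2(y+.0045,x-.4945)))
p=reg(.024,.042,(.54,.66,-.06,.05)); print("pad",len(p),cv2.minAreaRect(p[:,:2].astype(np.float32)),p[:,2].max())
t=reg(.024,.042,(.50,.66,-.06,.05))
for n in("scene","side"):
    c=capture(n); V=cloud(c)
    m=(V[...,2]>.026)&(V[...,2]<.042)&(V[...,0]>.565)&(V[...,0]<.635)&(V[...,1]>-.05)&(V[...,1]<.03); q=V[m]
    print(n,len(q),q.mean(0),cv2.minAreaRect(q[:,:2].astype(np.float32)))
    cv2.imwrite(f"pics/{n}1.png",cv2.resize(c["pixels"][160:310,200:400,::-1],(800,600)))
E
```

```text
r 0.14021055682246875 ang -113.66867235293358 toolx -114.04487763949479 open 0.0440043219149582 0.0 t 10.525
F [ 0.42833871 -0.6401656  -0.88579607] tang -0.6493004151263517
-114.66867235293358 [ 0.0005 -0.0061 -0.    ] 0.0116
knob 597 0.4406820833683014 -0.13433025777339935 0.009542930871248245 -112.51524011408972
pad 3445 ((0.5797314643859863, -0.011756736785173416), (0.056118350476026535, 0.08158957958221436), 85.00402069091797) 0.04076744729385684
scene 258 [ 0.59840302 -0.00906292  0.03499191] ((0.5956317186355591, -0.00907059945166111), (0.05572455748915672, 0.05446569621562958), 86.349609375)
side 219 [ 0.59529365 -0.01050596  0.03503708] ((0.5939298868179321, -0.009474212303757668), (0.0589144192636013, 0.055352695286273956), 86.58466339111328)
```

View pics/w4.png

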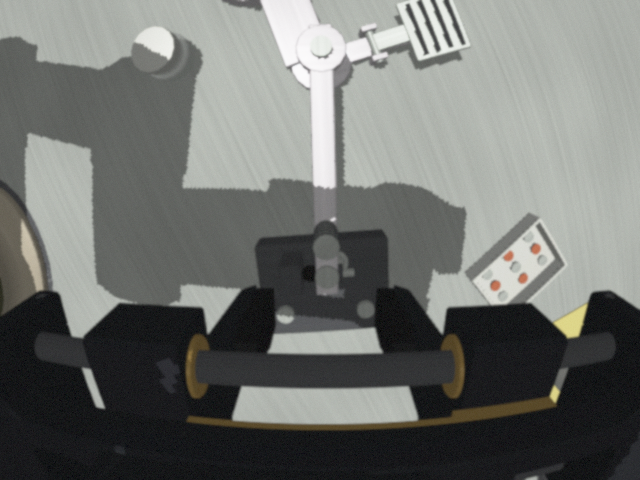

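Run:
```python
from h import *
a=cv2.imread("pics/w1.png")[235:315,270:350]; b=cv2.imread("pics/w4.png")[225:305,275:355]
o=np.hstack([cv2.resize(x,(400,400),interpolation=cv2.INTER_CUBIC) for x in(a,b)]); cv2.imwrite("pics/cmp.png",np.clip(o.astype(float)*1.8,0,255).astype(np.uint8))
```

```text
(no output)
```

View pics/cmp.png

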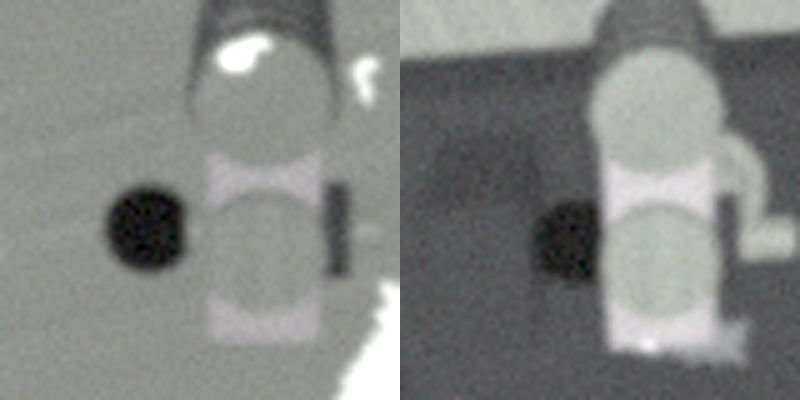

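```bash
cat > to.py <<'E'
from h import *
import sys
s=readout.read_state(); M=Ro.from_rotvec(s["eef_rot"]).as_matrix(); print(s["tool_pos"],s["contact_force"],s["opening"],s["clock"],M.round(3)[:2])
print(np.round(M.T@(np.array(list(map(float,sys.argv[1:4])))-s["tool_pos"])/.4,4))
E
python3 to.py .597 -.0095 .10
```

```text
[ 0.43702382 -0.13228352  0.19403107] [ 0.30742851 -0.56269718 -0.19140856] 0.043938226087047366 10.675 [[ 0.408  0.913 -0.001]
 [ 0.913 -0.408  0.001]]
[0.4433 0.2404 0.2348]
```

Call:
servo_tool:
  steps:
    - {"fingers": 1, "slide": [0.1108, 0.06, 0], "yaw": 0}
    - {"fingers": 1, "slide": [0.2216, 0.12, 0], "yaw": 0}
    - {"fingers": 1, "slide": [0.3324, 0.18, 0], "yaw": 0}
    - {"fingers": 1, "slide": [0.4433, 0.2404, 0], "yaw": 0}
    - {"fingers": 1, "slide": [0.4433, 0.2404, 0.1], "yaw": 0}

```text
clock: 11.3
tool_pos: [0.6003, -0.008, 0.1545]
eef_rot: [2.631, 1.712, 0.005]
contact_force: [-0.1, -0.3, -0.9]
opening: 0.0004
gripper_force: 0.0
```

Call:
servo_tool:
  steps:
    - {"fingers": 1, "slide": [0, 0, 0.05], "yaw": 0}
    - {"fingers": 1, "slide": [0, 0, 0.1], "yaw": 0}
    - {"fingers": 1, "slide": [0, 0, 0.15], "yaw": 0}
    - {"fingers": 1, "slide": [0, 0, 0.17], "yaw": 0}
    - {"fingers": 1, "slide": [0, 0, 0.17], "yaw": 0}

```text
clock: 11.92
tool_pos: [0.5973, -0.0098, 0.086]
eef_rot: [-2.635, -1.709, 0.002]
contact_force: [-0.5, -0.2, -1.0]
opening: 0.0006
gripper_force: 0.0
```

```bash
python3 to.py .597 -.0095 .04
```

```text
[ 0.59725856 -0.00978999  0.08597075] [-0.45397234 -0.1830519  -1.0374798 ] 0.0005724475107428213 11.925 [[ 0.408  0.913 -0.002]
 [ 0.913 -0.408  0.   ]]
[ 0.0004 -0.0007  0.1149]
```

Call:
servo_tool:
  steps:
    - {"fingers": 1, "slide": [0, 0, 0.05], "yaw": 0}
    - {"fingers": 1, "slide": [0, 0, 0.1], "yaw": 0}
    - {"fingers": 1, "slide": [0, 0, 0.13], "yaw": 0}
    - {"fingers": 1, "slide": [0, 0, 0.145], "yaw": 0}
    - {"fingers": 1, "slide": [0, 0, 0.16], "yaw": 0}

```text
clock: 12.55
tool_pos: [0.5992, -0.01, 0.024]
eef_rot: [2.633, 1.708, 0.006]
contact_force: [4.4, 1.0, 5.7]
opening: 0.0002
gripper_force: 3.1
```

Call:
servo_tool:
  steps:
    - {"fingers": 1, "slide": [0, 0, 0.005], "yaw": 0}
    - {"fingers": 1, "slide": [0, 0, 0.008], "yaw": 0}

```text
clock: 12.8
tool_pos: [0.5993, -0.0101, 0.0212]
eef_rot: [2.633, 1.708, 0.006]
contact_force: [3.3, -0.1, 7.7]
opening: 0.0007
gripper_force: 4.3
```

Call:
servo_tool:
  steps:
    - {"fingers": 1, "slide": [0, 0, 0.003], "yaw": 0}
    - {"fingers": 1, "slide": [0, 0, 0.006], "yaw": 0}

```text
clock: 13.05
tool_pos: [0.5994, -0.0101, 0.0199]
eef_rot: [2.632, 1.708, 0.007]
contact_force: [-1.8, 0.8, 22.7]
opening: 0.0008
gripper_force: 11.3
```

Call:
servo_tool:
  steps:
    - {"fingers": 1, "slide": [0, 0, 0.003], "yaw": 0}
    - {"fingers": 1, "slide": [0, 0, 0.003], "yaw": 0}

```text
clock: 13.3
tool_pos: [0.5995, -0.0101, 0.0198]
eef_rot: [2.632, 1.708, 0.007]
contact_force: [-3.3, 1.6, 26.2]
opening: 0.0002
gripper_force: 12.8
```

On the stop (force jumped at z ≈ 0.020). Hold 0.6 s, then rise.

Call:
servo_tool:
  steps:
    - {"fingers": 1, "slide": [0, 0, 0], "yaw": 0}
    - {"fingers": 1, "slide": [0, 0, 0], "yaw": 0}
    - {"fingers": 1, "slide": [0, 0, 0], "yaw": 0}
    - {"fingers": 1, "slide": [0, 0, 0], "yaw": 0}
    - {"fingers": 1, "slide": [0, 0, 0], "yaw": 0}

```text
clock: 13.92
tool_pos: [0.5995, -0.0101, 0.0198]
eef_rot: [2.632, 1.708, 0.007]
contact_force: [-2.3, 1.5, 26.0]
opening: 0.0005
gripper_force: 12.7
```

Call:
servo_tool:
  steps:
    - {"fingers": 1, "slide": [0, 0, -0.02], "yaw": 0}
    - {"fingers": 1, "slide": [0, 0, -0.05], "yaw": 0}
    - {"fingers": 1, "slide": [0, 0, -0.15], "yaw": 0}
    - {"fingers": 1, "slide": [0, 0, -0.28], "yaw": 0}
    - {"fingers": 1, "slide": [0, 0, -0.4], "yaw": 0}

```text
clock: 14.55
tool_pos: [0.5971, -0.0097, 0.1778]
eef_rot: [-2.635, -1.71, 0.001]
contact_force: [0.5, -0.3, 0.4]
opening: 0.0004
gripper_force: 0.0
```

Call:
servo_tool:
  steps:
    - {"fingers": 1, "slide": [0, 0, 0], "yaw": 0}
    - {"fingers": 1, "slide": [0, 0, 0], "yaw": 0}
    - {"fingers": 1, "slide": [0, 0, 0], "yaw": 0}
    - {"fingers": 1, "slide": [0, 0, 0], "yaw": 0}

```text
clock: 15.05
tool_pos: [0.5973, -0.0098, 0.1749]
eef_rot: [-2.634, -1.709, 0.002]
contact_force: [1.1, 0.5, 0.7]
opening: 0.0005
gripper_force: 0.0
```

```bash
python3 to.py .597 -.0095 .04
python3 - <<'E'
from h import *
for n in("scene","side"):
    c=capture(n); V=cloud(c)
    m=(V[...,2]>.012)&(V[...,2]<.05)&(V[...,0]>.58)&(V[...,0]<.615)&(V[...,1]>-.03)&(V[...,1]<.01); print(n,"pad z",np.median(V[m][:,2]),m.sum())
    for lo,hi,b,l in((.104,.114,(.4,.48,-.18,-.09),"knob"),(.1,.12,(.42,.56,.06,.2),"can")):
        m=(V[...,2]>lo)&(V[...,2]<hi)&(V[...,0]>b[0])&(V[...,0]<b[1])&(V[...,1]>b[2])&(V[...,1]<b[3]); print(l,m.sum(),V[m].mean(0) if m.any() else '')
E
```

```text
[ 0.59729468 -0.00978322  0.1749243 ] [1.12281586 0.51196378 0.685459  ] 0.0005216907589108578 15.05 [[ 0.408  0.913 -0.002]
 [ 0.913 -0.408  0.   ]]
[ 5.000e-04 -3.000e-04  3.373e-01]
scene pad z 0.0355834238100302 132
knob 32 [ 0.4438103  -0.13046708  0.10888159]
can 710 [0.48925275 0.12900421 0.10695323]
side pad z 0.0358909085597572 116
knob 0 
can 763 [0.48138547 0.13178969 0.10752934]
```

Pad is back up at about 35 mm, the leg is still in the catch and the canister has not moved, so I'm handing in.

```bash
python3 -c "
from bench import hand_in; print(hand_in())"
```

```text
the job is handed in; nothing more can be done
None
```

I handed the job in at about 15 s with the leg snapped into the catch (buffer about 4 mm in, measured from the wrist picture), the treadle held on its stop for over 0.6 s and back up, and the stand's canister still in place; I did not measure the other bystanders again, and no verdict came back.

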